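# Draw the palette knife out of the display case

## Robot

A 7-joint arm with a two-finger parallel gripper is mounted at the origin on the work surface. World frame = base frame: x ahead of the robot, y to its left, z up, the work surface at z = 0. Lengths are in m, angles in rad, forces in N, time in s.
With the tool pointing down it reaches from about 0.425 to 0.95 m from the base axis. Payload 4.7 kg.
Tool frame: the origin (TCP) lies midway between the tips of the shut fingers; the grasp point (between the pads) lies 19 mm behind it; z points along the fingers, y is the line along which they close (so a half turn about z gives the same grasp; the last joint's range is limited). The gripper opens to 85 mm and grips with 20 to 120 N. Pads are 22 mm wide; open, the fingers measure 114 mm over their backs; the gripper's body (76 mm by 85 mm) begins 54 mm behind the grasp point. The pads swing forward as they close: fully open they stand 13 mm farther back than shut.
Start: joints at [1.122, 0.469, -0.049, 1.532, 0.024, 1.141, -0.082], TCP at [0.275, -0.616, 0.231] pointing down, gripper open.
Joint ranges: [-2.59, 2.59], [-0.33, 1.99], [-1.39, 1.29], [0.1, 2.45], [-1.04, 4.18], [0.21, 1.99], [-2.66, 2.66]. Speed limits (rad/s): [2.57, 2.57, 3.14, 3.14, 3.14, 3.14, 3.14].

## Interface

Orientations are given as [roll, pitch, yaw] about the fixed x, y, z axes, in that order (R = Rz(yaw) Ry(pitch) Rx(roll)).
In Python, from rig import arm gives the robot as it stands.
- The arm moves only by the shell command python3 -m crank 'ROWS' [FORCE]. ROWS is JSON, a list of rows, each a list of 7 numbers: the opening, from 0 (shut) to 1 (fully open), then the shift along the world's x, y, z in mm, then the turn, a rotation vector about the world's x, y, z in rad. A call has exactly 10 rows; each row shifts and turns the commanded pose from where the row before left it; what a row does not reach is not made up. A row lasts 1/12 s, in which the tool goes at most 41.7 mm and 7.16 degrees, less where a joint would pass 70% of its speed; a pose out of reach is approached as far as the arm can. A call is refused whole if a number of a shift passes 41.7 or a number of a turn 0.125, either way. A call with a gripper value outside its range is refused whole. The fingers move at their own pace and stop on an object; FORCE is the grip in N (left out, the last holds). Time passes only in rows, so rows that do not move let the fingers close, or fill a call up. It gives the time, the measured TCP pose, the force, the opening and the grip force at its end, in the units of the state.
- arm.observe(): the state, without advancing time (a new reading comes with each control period).
- arm.read_camera(name): name is "scene" or "top" or "wrist"; returns the picture (384x512x3 uint8, red, green, blue); there is no depth.
- arm.camera_params(name): a dict with "fx", "fy", "cx", "cy" (pixels), "rvec" (rotation vector, rad) and "tvec" (3), from world to camera coordinates, as OpenCV has them; the wrist camera has in their place "hand_eye" (4x4, takes a point from camera to tool coordinates, whose origin is the TCP and whose axes are the flange's). Camera axes: x right, y down, z forward; pixel columns grow to the right and rows downward; lengths in m; the calibration is good to about 2 mm. A picture is of the moment at which its call begins: read the wrist's pose just before it. camera_params takes no time and is no camera call.
- arm.hand_in(): hands the job in; it is judged then, once.
The state is a dict: "time": time; "joint_positions": joint angles; "joint_velocities": joint speeds; "joint_efforts": joint torques, N m; "tcp_pos": TCP position; "tool_rot": TCP orientation; "force": force on the tool from outside, world axes, zero at the start; "ft_torque": the same for the moment, N m; "gripper_width": finger opening in m; "grip_force": force on a finger pad.
Only numpy, scipy, OpenCV 4.12 (cv2) and the standard library are available. Lean on these libraries where they do the work, as an engineer would, in place of code of your own. Each camera call takes 0.05 s, during which the arm holds its last target. There are 200 camera calls.

## Task

Fold the display case's glass flap back until it leans about 30 degrees past upright, away from you. Then draw the palette knife out through the opening in the top (it is longer than the opening, so it has to come out at a slant, handle first) and finish still holding it still in the gripper, the whole knife at least 50 mm above the top of the case and touching nothing else. Leave the flap leaning back, and do not shift the tarts or the other things on the counter.

Things in the scene. Friction and masses are not known exactly. Their poses are not given: they have to be found in the camera images.
- case: Long display case of clear glass with brass edges, fixed. Origin on the table under the middle of its top opening; x away from the robot to the flap's hinge, y along the case to the robot's left, z up. Outside x -95 to 95 mm, y -245 to 145 mm; walls 5 mm; marble floor, top at 8 mm. Fixed glass roof from 128 to 133 mm height, missing only over the opening
- opening (a point): Middle of the opening in the roof, at roof top (133 mm); same axes as the case. The opening is brass-edged, 150 mm long in y (-75 to +75 mm) and 180 mm wide in x (-90 to +90 mm)
- plinth (a point): Top of the marble plinth inside the case, below the middle of the opening, 90 mm above the table; same axes. The plinth is 60 mm wide in x (-30 to 30) and runs in y from -60 to +110 mm of this point. On its -y side the case is open in depth down to the case floor
- flap (a joint): Angle (rad) of the opening's clear glass flap about its hinge along the far (+x) edge: 0 lying shut, 1.57 upright, more = leaning back away from the robot, stop at 2.6. Starts part-open, 1.0 to 1.3. Stiff friction hinge (0.35 N m, flap 220 g): stays where it is left. 158 mm wide, 4 mm thick, reaching 178 mm from the hinge, with an 8 mm brass strip along its free edge
- flap_hinge (a point): Middle of the flap's hinge line, 138 mm above the table and 92.5 mm in the case's +x from the middle of the opening. Frame turns with the flap: y along the hinge, -x towards the free edge
- flap_edge (a point): Middle of the flap's free edge, 178 mm from the hinge: 288 to 310 mm above the table at the start, rising to 316 mm when upright and sinking to about 292 mm at 30 degrees past upright
- knife: Palette knife lying along the case on the plinth, 274 mm long, 80 to 155 g. Origin: underside of the handle, at a good place to grip; y towards the butt, z up, x across. Wooden handle 24 mm wide, 22 mm high, y -25 to +85 mm (brass cap to 90); steel neck and blade, 30 mm wide, 4 mm thick, flush with the underside, y -25 to -184 mm. Balance point near y -34 mm. Both ends start under the roof
- knife_tip (a point): Tip of the blade (end of the knife at its -y end), 2 mm above its underside. At the start it lies some 80 to 105 mm in under the roof
- knife_butt (a point): Butt end of the handle, 11 mm above its underside. At the start some 20 to 45 mm in under the roof
- tart1: Loose tart on the case floor, 48 mm across, 35 mm high, beside the line of the blade on the near side; origin under its centre
- tart2: Same kind of tart, beside the line of the blade on the far side
- tart3: Same kind of tart, near side, close to the -y end of the case
- tart4: Same kind of tart, between the plinth and the far wall
- jar: Loose amber glass jar, 84 mm across, 130 mm high, on the table left of the case; origin under its centre
- bowl: Loose white bowl, 120 mm across, 50 mm high, left of and beyond the case; origin under its centre
- cup: Loose white mug, 72 mm across, 75 mm high, right of the case; origin under its centre

How it is judged:
On the way, in this order (a step that is already met when the one before it is completed fails the run):
1. the flap leans back about 30 degrees past upright (joint 1.87 to 2.32) while the knife still lies in the case (value of joint flap between 1.87 and 2.32 rad and height (world z) of knife_butt below 0.135 m), for 0.2 s.
2. the knife is out: both its ends well above the case, held by the fingers (height (world z) of each of knife_tip, knife_butt above 0.175 m and contact force between knife and the fingers above 0.5 N and contact force between knife and case below 0.1 N), for 0.2 s.
At the end, for the whole second after the job is handed in: The flap's joint reads 1.87 to 2.32 rad. The knife is held still in the fingers (under 0.03 m/s and 0.2 rad/s), both its ends more than 175 mm above the table (42 mm above the case top), touching neither case nor flap (all of step 2 and value of joint flap between 1.87 and 2.32 rad and linear speed of knife below 0.03 m/s and angular speed of knife below 0.2 rad/s); the arm keeps its last pose, push and grip.
It fails at once if a tart or another loose thing is shifted by more than 25 mm (distance of any of tart1, tart2, tart3, tart4, jar, bowl, cup from where it was at the start of the episode above 0.025 m).
It also fails if it takes over 56 s, if anything falls off the work surface, if the arm or the gripper's body presses on something with over 40 N, if the wrist force passes 120 N, or if a joint passes its speed limit or range.

## Working session

There is one attempt and no reset: what is moved stays moved. The work goes in short steps, Python scripts to look and compute and a shell command to move; the robot and the scene stay as the last step left them, time stands still between calls to the robot, and variables do not carry over. Pictures are saved under pics/ and viewed, at most 10 in all, crops included, and the job is handed in when it is done.

```bash
ls; mkdir -p pics
python3 - <<'E'
from rig import arm
import cv2,numpy as np
s=arm.observe();print({k:np.round(v,3).tolist() for k,v in s.items()})
for n in("scene","top"):
    im=arm.read_camera(n);cv2.imwrite(f"pics/{n}0.png",im[:,:,::-1]);p=arm.camera_params(n);print(n,p)
    R=cv2.Rodrigues(np.array(p['rvec'],float))[0];print(-R.T@np.array(p['tvec']))
print(arm.camera_params("wrist"))
E
```

```text
pics
{'time': 0.0, 'joint_positions': [1.122, 0.469, -0.049, 1.534, 0.024, 1.141, -0.082], 'joint_velocities': [-0.001, -0.0, 0.0, -0.0, -0.0, 0.0, 0.001], 'joint_efforts': [-0.0, -51.03, -0.047, -23.772, 0.011, 0.008, 0.0], 'tcp_pos': [0.275, -0.616, 0.23], 'tool_rot': [-3.14, 0.0, 0.42], 'force': [0.146, -0.521, -0.375], 'ft_torque': [0.013, 0.032, -0.039], 'grip_force': 0.0, 'gripper_width': 0.085}
scene {'fx': 412.81505927912565, 'fy': 412.81505927912565, 'cx': 257.62777485724746, 'cy': 190.3002018797043, 'rvec': array([-0.05403427,  3.06908696, -0.65641943]), 'tvec': array([0.55122894, 0.06226314, 1.15744917])}
[0.54767102 0.43483758 1.0762859 ]
top {'fx': 404.66625511300407, 'fy': 404.66625511300407, 'cx': 256.41377030526553, 'cy': 189.5636768992924, 'rvec': array([ 2.16414429, -2.16837622,  0.11350896]), 'tvec': array([-0.0071596 ,  0.5620023 ,  1.29725791])}
[ 0.421505   -0.00991724  1.34944845]
{'fx': 328.4818535766882, 'fy': 328.4818535766882, 'cx': 256.02026419937306, 'cy': 190.39675738215251, 'hand_eye': array([[ 4.23872305e-04, -9.57809003e-01, -2.87405174e-01,
         7.35351155e-02],
       [ 9.99999909e-01,  3.89542020e-04,  1.76633607e-04,
        -8.95337933e-04],
       [-5.72248675e-05, -2.87405223e-01,  9.57809081e-01,
        -1.41098504e-01],
       [ 0.00000000e+00,  0.00000000e+00,  0.00000000e+00,
         1.00000000e+00]])}
```

View pics/scene0.png

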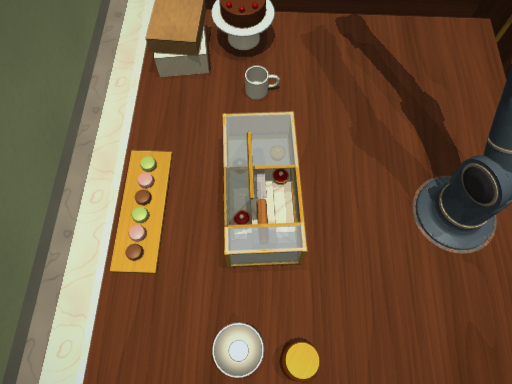

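View pics/top0.png

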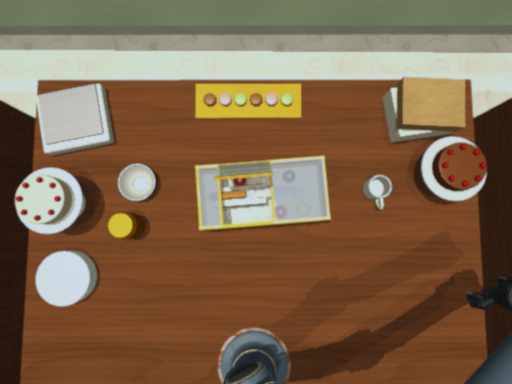

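The scene view shows the case at about (222–305, 112–265), with the knife handle at about (262, 210) and the yellow flap strip at about (250, 165). The top view has the case at (195–330, 155–230), and the arm is well clear. Next I'll enlarge the crops.

Run:
```python
import cv2,numpy as np
a=cv2.imread("pics/scene0.png")[105:270,210:315];b=cv2.imread("pics/top0.png")[148:236,188:336]
a=cv2.resize(a,None,fx=3.6,fy=3.6,interpolation=cv2.INTER_CUBIC);b=cv2.resize(b,None,fx=2.8,fy=2.8*1,interpolation=cv2.INTER_CUBIC)
c=np.zeros((600,800,3),np.uint8);c[:a.shape[0],:a.shape[1]]=a;c[:b.shape[0],380:380+b.shape[1]]=b;print(a.shape,b.shape);cv2.imwrite("pics/crop0.png",c)
```

```text
(594, 378, 3) (246, 414, 3)
```

View pics/crop0.png

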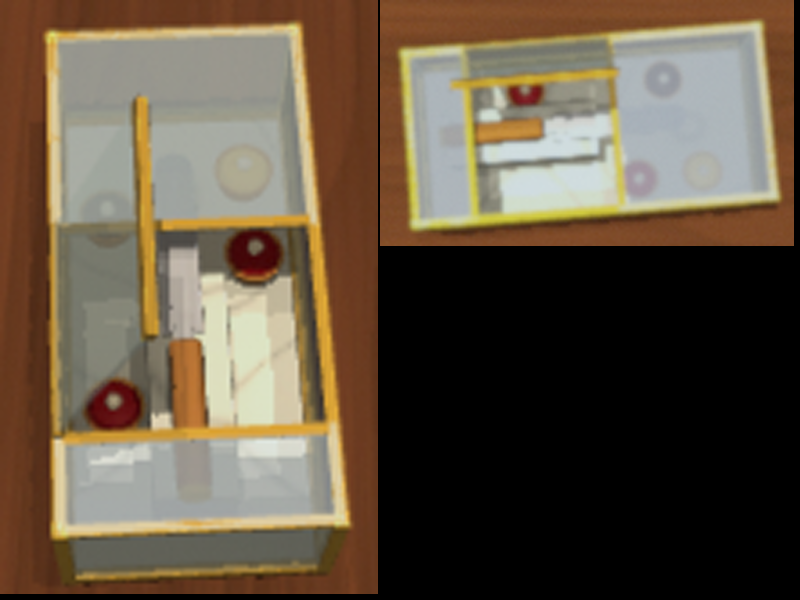

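The enlarged crop (scene left, top right) shows these features:
- **Case corners:** in the top crop, near (402,49), (763,23), (778,202) and (412,229).
- **Knife handle:** neck end at (543,129) in the top crop and (187,338) in the scene crop, butt at (194,498).
- **Flap strip:** from (141,98) to (151,337) in the scene crop, and (452,85) to (617,73) in the top crop.

```bash
cat > h.py <<'E'
import numpy as np,cv2
from rig import arm
def ray(n,uv):
    p=arm.camera_params(n);R=cv2.Rodrigues(np.array(p['rvec'],float))[0]
    d=R.T@np.array([(uv[0]-p['cx'])/p['fx'],(uv[1]-p['cy'])/p['fy'],1]);return -R.T@np.array(p['tvec']),d
def plane(n,uv,z):
    o,d=ray(n,uv);return o+d*(z-o[2])/d[2]
def tri(a,b):
    (o,d),(q,e)=ray("scene",a),ray("top",b)
    s=np.linalg.lstsq(np.c_[d,-e],q-o,rcond=None)[0];return (o+s[0]*d+q+s[1]*e)/2,np.linalg.norm(o+s[0]*d-q-s[1]*e)
S=lambda x,y:(210+x/3.6,105+y/3.6)
T=lambda x,y:(188+(x-380)/2.8,148+y/2.8)
E
python3 - <<'E'
from h import *
np.set_printoptions(precision=4,suppress=True)
c=np.array([plane("top",T(*p),.133) for p in[(402,49),(763,23),(778,202),(412,229)]])
cs=np.array([plane("scene",S(*p),.133) for p in[(57,527),(47,33),(299,26),(347,524)]])
loc=np.array([[95,145],[95,-245],[-95,-245],[-95,145]])/1e3
for w in(c,cs,(c+cs)/2):
    A=loc-loc.mean(0);B=w[:,:2]-w[:,:2].mean(0);H=A.T@B;th=np.arctan2(H[0,1]-H[1,0],H[0,0]+H[1,1])
    R=np.array([[np.cos(th),-np.sin(th)],[np.sin(th),np.cos(th)]]);o=w[:,:2].mean(0)-R@loc.mean(0)
    print("case",o,th,(w[:,:2]-o-loc@R.T).round(4).tolist())
L=lambda p:np.r_[R.T@(p[:2]-o),p[2]]
for nm,p in dict(neckT=plane("top",T(543,129),.112),neckS=plane("scene",S(187,338),.112),buttS=plane("scene",S(194,498),.10),buttT=plane("top",T(440,133),.10)).items():print(nm,p,L(p))
for a,b in(((141,98),(617,73)),((151,337),(452,85))):
    p,e=tri(S(*a),T(*b));q=L(p);print("flap",p,q,e,np.arctan2(q[2]-.138,.0925-q[0]),np.hypot(q[2]-.138,.0925-q[0]))
for nm,p in dict(t1=plane("scene",S(254,254),.035),t4=plane("scene",S(114,403),.035),t2=plane("scene",S(108,212),.035),t3=plane("scene",S(243,172),.035)).items():print(nm,L(p))
E
```

```text
case [0.5381 0.0228] 0.07004478044617084 [[0.0023, 0.0016], [0.0028, -0.0021], [-0.0022, -0.001], [-0.0029, 0.0015]]
case [0.5391 0.0242] 0.07722682479950975 [[-0.0008, -0.0042], [0.0015, 0.001], [-0.0001, 0.0017], [-0.0006, 0.0016]]
case [0.5386 0.0235] 0.07360630443888587 [[0.0007, -0.0013], [0.0021, -0.0006], [-0.0011, 0.0003], [-0.0017, 0.0016]]
neckT [0.5394 0.023  0.112 ] [ 0.0007 -0.0006  0.112 ]
neckS [0.5408 0.0261 0.112 ] [0.0024 0.0024 0.112 ]
buttS [0.5326 0.1391 0.1   ] [0.0025 0.1157 0.1   ]
buttT [0.5363 0.1374 0.1   ] [0.0061 0.1137 0.1   ]
flap [ 0.5743 -0.0512  0.3014] [ 0.03   -0.0772  0.3014] 0.0010702481421487658 1.2056763095184024 0.1749214355584164
flap [0.5631 0.1037 0.295 ] [0.0303 0.0782 0.295 ] 0.0009451263938267168 1.1937686256464684 0.16881750175459997
t1 [-0.056  -0.0993  0.035 ]
t4 [0.0562 0.0205 0.035 ]
t2 [ 0.057  -0.1403  0.035 ]
t3 [-0.0518 -0.1726  0.035 ]
```

```bash
python3 -m crank '[[0,8,32,4,0,0,0.122],[0,8,32,4,0,0,0.122],[0,8,32,4,0,0,0.122],[0,8,32,4,0,0,0.122],[0,8,32,4,0,0,0.122],[0,8,32,4,0,0,0.122],[0,8,32,4,0,0,0.122],[0,8,32,4,0,0,0.122],[0,8,32,4,0,0,0.122],[0,8,32,4,0,0,0.122]]'
cat > plan.py <<'E'
import numpy as np
from scipy import ndimage
from scipy.sparse import coo_matrix
from scipy.sparse.csgraph import dijkstra
def rect(y0,y1,z0,z1,n=3.):
    a=np.linspace(y0,y1,int((y1-y0)/n)+2);b=np.linspace(z0,z1,int((z1-z0)/n)+2)
    return np.array([(y,z) for y in a for z in b])
P=np.vstack([rect(-184,-25,0,4),rect(-25,90,0,22),rect(-13,13,3,80),rect(-45,45,76,230,6)])
# clearance = distance to the nearest obstacle
G=np.ones((500,640),bool);Y0,Z0=-320,-60   # y -320..180, z -60..580
def ob(y0,y1,z0,z1):G[y0-Y0:y1-Y0,z0-Z0:z1-Z0]=False
ob(-245,-75,128,134);ob(75,145,128,134);ob(-60,110,0,90);ob(-245,145,-50,8);ob(-245,-240,0,134);ob(140,145,0,134)
D=ndimage.distance_transform_edt(G)
ths=np.radians(np.arange(0,61,3));ys=np.arange(-100,81,4);zs=np.arange(90,331,4)+2
C=np.zeros((len(ths),len(ys),len(zs)))
for i,t in enumerate(ths):
    q=P@np.array([[np.cos(t),np.sin(t)],[-np.sin(t),np.cos(t)]])
    for j,y in enumerate(ys):
        for k,z in enumerate(zs):
            a=np.clip((q[:,0]+y-Y0).astype(int),0,499);b=np.clip((q[:,1]+z-Z0).astype(int),0,639);C[i,j,k]=D[a,b].min()
# start: lifted 6-10 mm, y=26 ; goal: z high
s=(0,int(np.abs(ys-26).argmin()),2)
print("start clr",C[s])
for c in(12,10,9,8,7,6,5,4,3,2):
    lab,_=ndimage.label(C>=c,np.ones((3,3,3)));
    if lab[s] and (lab[:,:,-1]==lab[s]).any():break
print("clr",c)
idx=np.arange(C.size).reshape(C.shape);ok=C>=c;r=[];cc=[];w=[]
import itertools
for d in itertools.product((-1,0,1),repeat=3):
    if d==(0,0,0):continue
    sl=tuple(slice(max(0,-v),n-max(0,v)) for v,n in zip(d,C.shape));s2=tuple(slice(max(0,v),n+min(0,v)) for v,n in zip(d,C.shape))
    m=ok[sl]&ok[s2];r.append(idx[sl][m]);cc.append(idx[s2][m]);w.append(np.linalg.norm(d)*(1+20/np.minimum(C[s2][m],30)))
g=coo_matrix((np.concatenate(w),(np.concatenate(r),np.concatenate(cc))),shape=(C.size,)*2).tocsr()
dist,pr=dijkstra(g,indices=idx[s],return_predecessors=True)
e=idx[:,:,-1].ravel();e=e[dist[e].argmin()];path=[]
while e>=0:path.append(e);e=pr[e]
for e in path[::-1]:
    i,j,k=np.unravel_index(e,C.shape);print(round(np.degrees(ths[i])),ys[j],zs[k],round(C[i,j,k],1),end=' | ')
E
python3 plan.py
```

```text
time: 0.93
tcp_pos: [0.355, -0.2946, 0.2712]
tool_rot: [-3.141, -0.0, 1.646]
force: [1.0, 0.3, 0.9]
gripper_width: -0.0001
grip_force: 0.0
start clr 6.0
clr 6
0 24 100 6.0 | 0 20 96 7.0 | 0 16 96 7.0 | 0 12 96 7.0 | 0 8 96 7.0 | 0 4 96 7.0 | 0 0 96 7.0 | 0 -4 96 7.0 | 0 -8 96 7.0 | 0 -12 96 7.0 | 0 -16 96 7.0 | 0 -20 100 7.8 | 3 -24 104 10.4 | 6 -28 108 15.0 | 9 -28 112 15.0 | 12 -28 116 15.0 | 15 -24 120 16.4 | 18 -20 124 17.7 | 21 -16 128 17.5 | 24 -12 132 18.4 | 27 -8 136 17.9 | 27 -4 140 17.9 | 30 0 144 17.8 | 30 4 148 18.9 | 30 8 152 17.1 | 33 12 156 16.6 | 33 16 160 18.0 | 33 20 164 17.9 | 33 20 168 14.4 | 36 24 172 17.7 | 36 28 176 18.4 | 36 32 180 17.5 | 36 32 184 14.2 | 39 36 188 16.3 | 39 40 192 17.0 | 39 44 196 17.7 | 39 48 200 17.7 | 39 52 204 17.5 | 39 56 208 17.0 | 39 56 212 14.2 | 42 56 216 16.3 | 42 60 220 17.0 | 42 64 224 17.0 | 42 68 228 17.5 | 42 72 232 17.7 | 42 76 236 17.7 | 45 80 240 20.0 | 45 80 244 24.0 | 45 80 248 24.4 | 48 80 252 26.0 | 48 80 256 29.8 | 48 80 260 29.2 | 48 80 264 29.0 | 48 80 268 29.0 | 48 80 272 29.3 | 48 80 276 30.1 | 48 80 280 31.4 | 48 80 284 33.1 | 48 80 288 35.2 | 48 80 292 37.6 | 48 80 296 40.3 | 48 80 300 43.2 | 48 80 304 46.2 | 48 80 308 49.4 | 48 80 312 52.7 | 48 80 316 56.0 | 48 80 320 59.4 | 48 80 324 62.8 | 48 80 328 66.2 | 48 80 332 69.8 |
```

```bash
python3 -m crank '[[0,12,32,0,0,0,0],[0,12,32,0,0,0,0],[0,12,32,0,0,0,0],[0,12,32,0,0,0,0],[0,12,32,0,0,0,0],[0,12,32,0,0,0,0],[0,12,32,0,0,0,0],[0,12,32,0,0,0,0],[0,12,30,0,0,0,0],[0,12,30,0,0,0,0]]'
```

```text
time: 1.77
tcp_pos: [0.4752, 0.0211, 0.2712]
tool_rot: [-3.141, 0.0, 1.64]
force: [0.9, 0.1, -1.0]
gripper_width: -0.0001
grip_force: 0.0
```

```bash
python3 -m crank '[[0,12,0,0,0,0,0],[0,12,0,0,0,0,0],[0,12,0,0,0,0,0],[0,12,0,0,0,0,0],[0,12,0,0,0,0,0],[0,12,1,0,0,0,0],[0,12,1,0,0,0,0],[0,12,1,0,0,0,0],[0,12,1,0,0,0,0],[0,12,1,0,0,0,0]]'; python3 -m crank '[[0,12,1,0,0,0,0],[0,12,1,0,0,0,0],[0,12,1,0,0,0,0],[0,12,1,0,0,0,0],[0,10,1,0,0,0,0],[0,8,0,0,0,0,0],[0,6,0,0,0,0,0],[0,4,0,0,0,0,0],[0,0,0,0,0,0,0],[0,0,0,0,0,0,0]]'
python3 - <<'E'
from rig import arm
import cv2,numpy as np
a=[arm.read_camera(n)[:,:,::-1] for n in("scene","top")]
c=np.hstack([cv2.resize(a[0][90:290,180:340],None,fx=2.9,fy=2.9),cv2.resize(a[1][130:250,190:300],None,fx=2.9,fy=2.9*1).copy() if 0 else cv2.copyMakeBorder(cv2.resize(a[1][130:250,190:300],None,fx=2.9,fy=2.9),0,580-348,0,0,0)]);print(c.shape);cv2.imwrite("pics/f1.png",c)
E
```

```text
time: 2.6
tcp_pos: [0.5986, 0.0227, 0.2765]
tool_rot: [3.135, 0.002, 1.636]
force: [-5.6, -3.3, 25.0]
gripper_width: -0.0
grip_force: 14.2
time: 3.43
tcp_pos: [0.6715, 0.0296, 0.271]
tool_rot: [3.141, -0.0, 1.64]
force: [1.3, -0.4, 0.2]
gripper_width: -0.0001
grip_force: 0.0
(580, 783, 3)
```

View pics/f1.png

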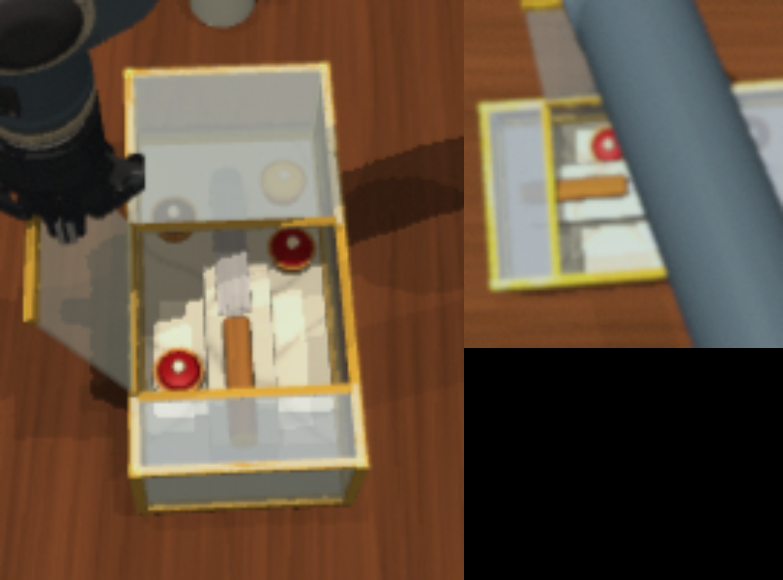

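The flap is folded back. Its left free corner is near (30,320) in the scene crop and about (523,4) in the top crop. Next I'll measure its angle.

Run:
```python
from h import *
o=np.array([.5386,.0235]);th=.0736;R=np.array([[np.cos(th),-np.sin(th)],[np.sin(th),np.cos(th)]])
p,e=tri((180+30/2.9,90+320/2.9),(190+(523-464)/2.9,130+4/2.9));q=np.r_[R.T@(p[:2]-o),p[2]]
print(q,e,np.arctan2(q[2]-.138,.0925-q[0]))
# scene ray alone, for every flap angle at local y=.079
oo,d=ray("scene",(180+30/2.9,90+320/2.9));ol=R.T@(oo[:2]-o);dl=R.T@d[:2];s=(.079-ol[1])/dl[1];x=ol[0]+s*dl[0];z=oo[2]+s*d[2];print(x,z,np.arctan2(z-.138,.0925-x),np.hypot(z-.138,.0925-x))
```

```text
[0.15616003 0.0786814  0.29784465] 0.0009227639112745362 1.94980342505287
0.15564221869826628 0.2982659018536262 1.9461058579184736 0.17225591159404613
```

```bash
python3 -m crank '[[0,6,0,0,0,0,0],[0,6,0,0,0,0,0],[0,5,0,0,0,0,0],[0,4,0,0,0,0,0],[0,0,0,0,0,0,0],[0,-10,0,0,0,0,0],[0,-15,0,0,0,0,0],[0,-20,0,0,0,0,0],[0,-20,0,0,0,0,0],[0,-20,0,0,0,0,0]]'; python3 -m crank '[[0.3,-20,4,0,0,0,0],[0.6,-20,4,0,0,0,0],[1,-20,4,0,0,0,0],[1,-9,4,0,0,0,0],[1,0,4,0,0,0,0],[1,0,0,-10,0,0,0],[1,0,0,-10,0,0,0],[1,0,0,-10,0,0,0],[1,0,0,-5,0,0,0],[1,0,0,0,0,0,0]]'
python3 - <<'E'
from rig import arm
import cv2,numpy as np
a=arm.read_camera("scene")[90:290,180:340,::-1];s=arm.observe();b=arm.read_camera("wrist")[:,:,::-1]
c=np.zeros((580,800,3),np.uint8);c[:,:464]=cv2.resize(a,None,fx=2.9,fy=2.9);b=cv2.resize(b,(336,252));c[:252,464:]=b;cv2.imwrite("pics/f2.png",c);print(s['tcp_pos'])
E
```

```text
time: 4.37
tcp_pos: [0.6071, 0.0297, 0.2716]
tool_rot: [3.14, -0.0, 1.64]
force: [-0.6, -0.2, 0.8]
gripper_width: 0.0001
grip_force: 0.0
time: 5.2
tcp_pos: [0.5375, 0.0491, 0.2339]
tool_rot: [-3.138, -0.001, 1.64]
force: [0.1, -0.2, -0.3]
gripper_width: 0.0854
grip_force: 0.0
[0.53798191 0.04933798 0.23490925]
```

View pics/f2.png

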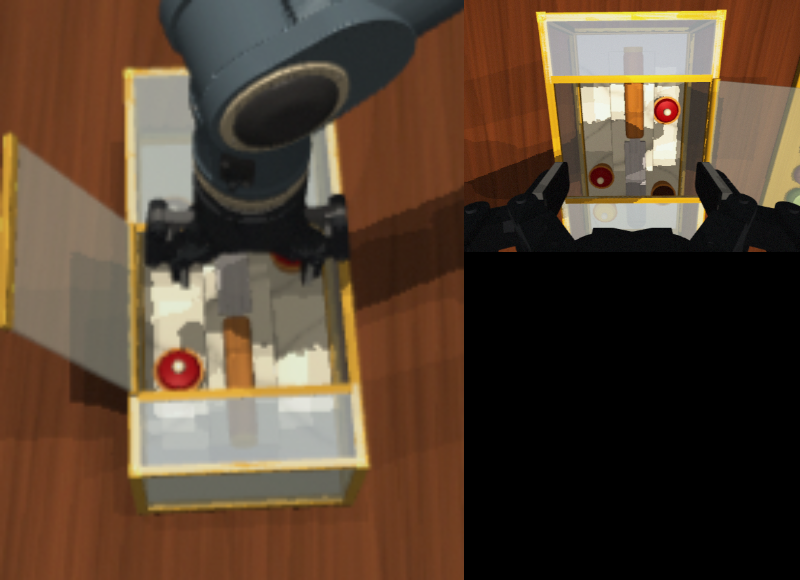

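The flap now leans further back, with its corner at (10,327). In the wrist view the knife handle runs from the neck at (635,138) to the butt at (634,47), centred between the fingers.

Run:
```python
from h import *
from scipy.spatial.transform import Rotation as Ro
o=np.array([.5386,.0235]);th=.0736;R=np.array([[np.cos(th),-np.sin(th)],[np.sin(th),np.cos(th)]])
oo,d=ray("scene",(180+10/2.9,90+327/2.9));ol=R.T@(oo[:2]-o);dl=R.T@d[:2];s=(.079-ol[1])/dl[1];x=ol[0]+s*dl[0];z=oo[2]+s*d[2];print(x,z,np.arctan2(z-.138,.0925-x),np.hypot(z-.138,.0925-x))
p=arm.camera_params("wrist");st=arm.observe();H=np.array(p['hand_eye']);Rt=Ro.from_euler('xyz',st['tool_rot']).as_matrix();t=np.array(st['tcp_pos'])
for uv,z in(((171*1.524,138*1.524),.112),((170*1.524,47*1.524),.112)):
    c=Rt@H[:3,3]+t;d=Rt@H[:3,:3]@np.array([(uv[0]-p['cx'])/p['fx'],(uv[1]-p['cy'])/p['fy'],1]);w=c+d*(z-c[2])/d[2];print(w,R.T@(w[:2]-o))
print(st['tcp_pos'],st['tool_rot'])
```

```text
0.1714249570456624 0.28675143161704786 2.0586098203939667 0.16839280641636958
[0.54384046 0.02677637 0.112     ] [0.0054672  0.00288215]
[0.5344868  0.13838717 0.112     ] [0.004346  0.1148786]
[0.53837226 0.04953868 0.23571764] [-3.14072772e+00 -6.01767328e-04  1.63964225e+00]
```

```bash
python3 -m crank '[[1,2,0,-20,0,0,0],[1,0,0,-20,0,0,0],[1,0,0,-20,0,0,0],[1,0,0,-20,0,0,0],[1,0,0,-20,0,0,0],[1,0,0,-15,0,0,0],[1,0,0,-10,0,0,0],[1,0,0,-10,0,0,0],[1,0,0,-6,0,0,0],[1,0,0,0,0,0,0]]'; python3 -m crank '[[0,0,0,0,0,0,0],[0,0,0,0,0,0,0],[0,0,0,0,0,0,0],[0,0,0,0,0,0,0],[0,0,0,0,0,0,0],[0,0,0,0,0,0,0],[0,0,0,0,0,0,0],[0,0,0,0,0,0,0],[0,0,0,0,0,0,0],[0,0,0,0,0,0,0]]' 80
```

```text
time: 6.13
tcp_pos: [0.5398, 0.0495, 0.0945]
tool_rot: [-3.14, -0.0, 1.64]
force: [0.9, 0.5, -0.5]
gripper_width: 0.0856
grip_force: 0.0
time: 6.97
tcp_pos: [0.5408, 0.0498, 0.0962]
tool_rot: [3.14, 0.0, 1.64]
force: [-0.7, 0.4, 5.8]
gripper_width: 0.0221
grip_force: 80.0
```

```bash
python3 -m crank '[[0,0,0,3,0,0,0],[0,0,0,3,0,0,0],[0,0,0,0,0,0,0],[0,0.4,-6,0,0,0,0],[0,0.4,-6,0,0,0,0],[0,0.4,-6,0,0,0,0],[0,0.4,-6,0,0,0,0],[0,0.4,-6,0,0,0,0],[0,0.4,-6,0,0,0,0],[0,0.4,-6,0,0,0,0]]'
python3 - <<'E'
from rig import arm
import cv2,numpy as np
a=arm.read_camera("scene")[90:290,180:340,::-1];b=arm.read_camera("wrist")[:,:,::-1]
c=np.zeros((580,800,3),np.uint8);c[:,:464]=cv2.resize(a,None,fx=2.9,fy=2.9);b=cv2.resize(b,(336,252));c[:252,464:]=b;cv2.imwrite("pics/f3.png",c)
E
```

```text
time: 7.8
tcp_pos: [0.543, 0.0068, 0.1013]
tool_rot: [-3.142, -0.0, 1.639]
force: [0.5, -0.6, -0.8]
gripper_width: 0.0218
grip_force: 79.2
```

View pics/f3.png

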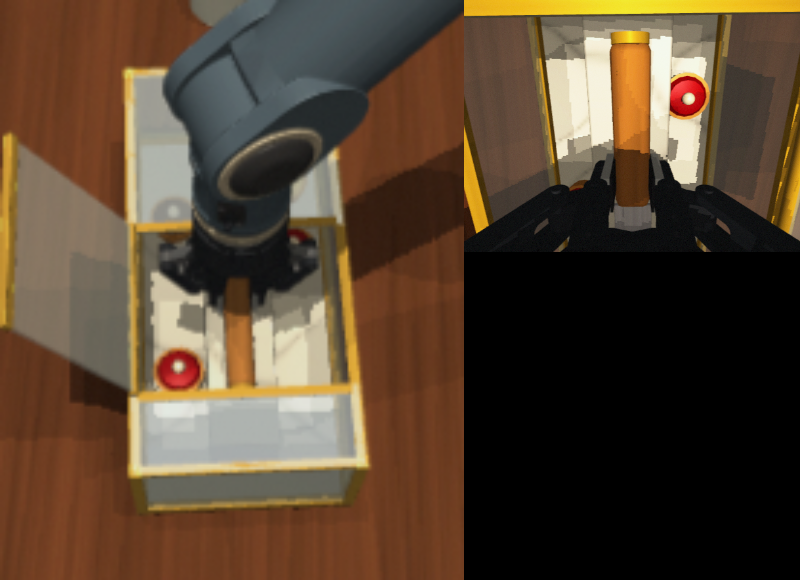

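```bash
python3 -m crank '[[0,0.3,-4,4,0.035,0.0026,0],[0,0.3,-4,4,0.035,0.0026,0],[0,0.2,-3,4,0.052,0.0038,0],[0,0,0,4,0.052,0.0038,0],[0,0,0,4,0.044,0.0032,0],[0,-0.3,4,4,0.052,0.0038,0],[0,-0.3,4,4,0.052,0.0038,0],[0,-0.3,4,4,0.052,0.0038,0],[0,-0.3,4,4,0.044,0.0032,0],[0,-0.3,4,4,0.035,0.0026,0]]'
```

```text
time: 8.73
tcp_pos: [0.5424, 0.0161, 0.1414]
tool_rot: [-3.14, -0.456, 1.638]
force: [-0.5, -0.4, -1.9]
gripper_width: 0.0218
grip_force: 79.1
```

```bash
python3 -m crank '[[0,-0.4,5.5,6,0.035,0.0026,0],[0,-0.4,5.5,6,0.035,0.0026,0],[0,-0.4,6,6.5,0.03,0.0022,0],[0,-0.4,6,7,0.03,0.0022,0],[0,-0.4,6,7,0.02,0.0015,0],[0,-0.4,6,7,0.02,0.0015,0],[0,-0.4,6,7,0.02,0.0015,0],[0,-0.4,6,7,0.02,0.0015,0],[0,-0.4,6,7,0.01,0.0007,0],[0,-0.4,6,7,0.01,0.0007,0]]'
```

```text
time: 9.57
tcp_pos: [0.5382, 0.0762, 0.2095]
tool_rot: [-3.138, -0.686, 1.639]
force: [0.3, 0.2, -0.9]
gripper_width: 0.0221
grip_force: 79.1
```

```bash
python3 -m crank '[[0,-0.4,5.5,7,0.015,0.0011,0],[0,-0.4,5.5,7,0.015,0.0011,0],[0,-0.4,5.5,7,0.015,0.0011,0],[0,-0.4,5.5,8,0.015,0.0011,0],[0,-0.4,5,8,0.015,0.0011,0],[0,0,0,9,0,0,0],[0,0,0,10,0,0,0],[0,0,0,10,0,0,0],[0,0,0,10,0,0,0],[0,0,0,10,0,0,0]]'
python3 -m crank '[[0,0,0,10,0,0,0],[0,0,0,10,0,0,0],[0,0,0,10,0,0,0],[0,0,0,10,0,0,0],[0,0,0,8,0,0,0],[0,0,0,5,0,0,0],[0,0,0,3,0,0,0],[0,0,0,0,0,0,0],[0,0,0,0,0,0,0],[0,0,0,0,0,0,0]]'
python3 - <<'E'
from rig import arm
import cv2,numpy as np
a=arm.read_camera("scene")[90:290,180:340,::-1];b=arm.read_camera("wrist")[:,:,::-1];t=arm.read_camera("top")[130:250,180:340,::-1]
c=np.zeros((580,800,3),np.uint8);c[:,:464]=cv2.resize(a,None,fx=2.9,fy=2.9);b=cv2.resize(b,(336,252));c[:252,464:]=b;c[260:512,464:]=cv2.resize(t,(336,252));cv2.imwrite("pics/f4.png",c)
E
```

```text
time: 10.4
tcp_pos: [0.5364, 0.1025, 0.2961]
tool_rot: [-3.138, -0.76, 1.638]
force: [-1.3, -0.8, -2.3]
gripper_width: 0.0222
grip_force: 79.1
time: 11.23
tcp_pos: [0.536, 0.1025, 0.3503]
tool_rot: [-3.136, -0.76, 1.637]
force: [0.1, 0.2, -2.2]
gripper_width: 0.0219
grip_force: 79.1
```

View pics/f4.png

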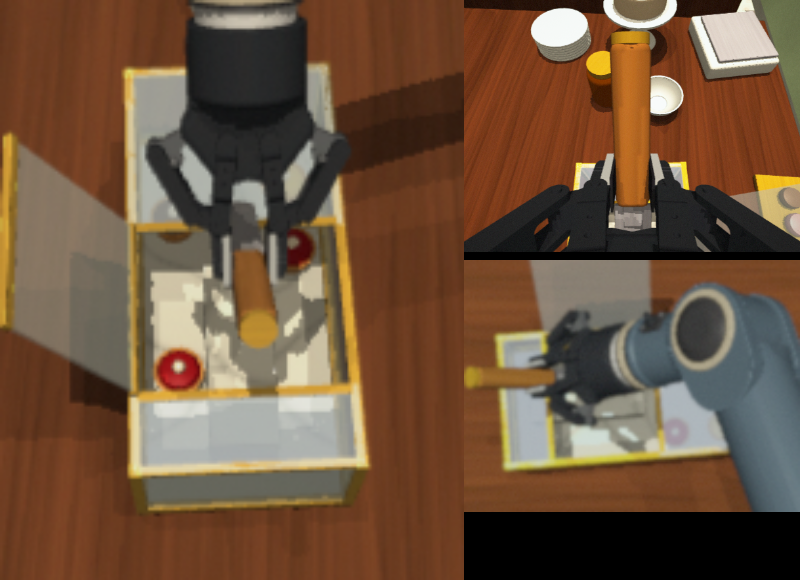

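The knife is held with no slip: the wrist view shows the butt at (630,40), as before. The flap corner is still at (10,327), the tarts haven't moved, and the tip works out at about 0.22 m high. I'm handing it in.

```bash
python3 -c "
from rig import arm
print(arm.hand_in())"
```

```text
the job is handed in; nothing more can be done
None
```

I handed the job in at about 11 s of the 56 s allowed: the flap leans back at about 2.06 rad, and the knife is out and held still in the gripper, its lowest end about 85 mm above the case top; the tarts in view looked unmoved, and no verdict came back.

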